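# Sweep spent capsules off the tea counter into the waste caddy

## Task

Clear the spent coffee capsules off the tea counter: sweep all three along the worktop and off its front edge with your fingertips, so that they drop into the green waste caddy hanging under the edge. Only push them, lightly: never pinch one or pick it up, and let none fall to the floor. Leave the cup, the sugar jar and the tea tin standing where they are.

Things in the scene. Friction and masses are not known exactly. Their poses are not given: they have to be found in the camera images.
- capsule1: spent copper-brown coffee capsule, one of three alike but for colour, 11 to 21 g, lying on its wide rim on the worktop: a rim disc 37 mm across and 2.5 mm thick at the bottom, above it a blunt cone 30 mm across just over the rim, narrowing to 18 mm at the top, 28.5 mm tall in all. It slides when pushed low down. Origin: centre of its underside (the rim); z is its axis, up.
- capsule1_mid (a point): the middle of the copper-brown capsule, on its axis 14 mm above its underside
- capsule2: spent golden yellow coffee capsule, one of three alike but for colour, 11 to 21 g, lying on its wide rim on the worktop: a rim disc 37 mm across and 2.5 mm thick at the bottom, above it a blunt cone 30 mm across just over the rim, narrowing to 18 mm at the top, 28.5 mm tall in all. It slides when pushed low down. Origin: centre of its underside (the rim); z is its axis, up.
- capsule2_mid (a point): the middle of the golden yellow capsule, on its axis 14 mm above its underside
- capsule3: spent violet coffee capsule, one of three alike but for colour, 11 to 21 g, lying on its wide rim on the worktop: a rim disc 37 mm across and 2.5 mm thick at the bottom, above it a blunt cone 30 mm across just over the rim, narrowing to 18 mm at the top, 28.5 mm tall in all. It slides when pushed low down. Origin: centre of its underside (the rim); z is its axis, up.
- capsule3_mid (a point): the middle of the violet capsule, on its axis 14 mm above its underside
- edge (a point): a point on the straight front edge of the white worktop, at its top surface: the worktop (level, top at z = 0, 35 mm thick) ends here on the side away from the robot; the edge runs along y, 1.1 m either way from this point. Nothing stands up along it
- caddy: green waste caddy, an open tub hung on the drawer front under the edge of the worktop, fixed: 240 mm long along y (the edge), 170 mm deep along x, 125 mm high, walls 4 mm. Where it hangs along the edge differs from day to day. Origin: centre of its underside; axes as the world's
- caddy_mouth (a point): centre of the caddy's open top, in the plane of its level rim, 47 mm below the worktop's top. Its back wall hangs under the worktop, so that 147 mm of its depth stands out beyond the edge: what is pushed off the edge within its length falls in
- cup: white espresso cup, 64 mm across without a handle, 60 mm tall, loose; origin: centre of its underside; z up
- jar: amber glass sugar jar with wooden lid, 60 mm across, 66 mm tall, loose; origin: centre of its underside; z up
- tin: round green tea tin with brass lid, 62 mm across, 62 mm tall, loose; origin: centre of its underside; z up

How it is judged:
At the end, for the whole second after the job is handed in: All three capsules lie at rest inside the caddy (within its 170 x 240 mm, at least 50 mm below its rim, slower than 0.05 m/s), and the cup, jar and tin stand within 15 mm of where they started, tilted less than 0.2 rad (x of capsule1_mid in the frame of caddy_mouth between -0.085 and 0.085 m and y of capsule1_mid in the frame of caddy_mouth between -0.12 and 0.12 m and z of capsule1_mid in the frame of caddy_mouth between -0.125 and -0.05 m and linear speed of each of capsule1, capsule2, capsule3 below 0.05 m/s and x of capsule2_mid in the frame of caddy_mouth between -0.085 and 0.085 m and y of capsule2_mid in the frame of caddy_mouth between -0.12 and 0.12 m and z of capsule2_mid in the frame of caddy_mouth between -0.125 and -0.05 m and x of capsule3_mid in the frame of caddy_mouth between -0.085 and 0.085 m and y of capsule3_mid in the frame of caddy_mouth between -0.12 and 0.12 m and z of capsule3_mid in the frame of caddy_mouth between -0.125 and -0.05 m and not (distance of cup from where it was at the start of the episode above 0.015 m or angle between cup's own z axis and vertical above 0.2 rad) and not (distance of jar from where it was at the start of the episode above 0.015 m or angle between jar's own z axis and vertical above 0.2 rad) and not (distance of tin from where it was at the start of the episode above 0.015 m or angle between tin's own z axis and vertical above 0.2 rad)); the robot touches nothing.
It fails at once if a capsule is picked up (its middle more than 28 mm above the worktop) (height (world z) of any of capsule1_mid, capsule2_mid, capsule3_mid above 0.028 m).
It fails at once if a capsule is pinched or pressed hard by the fingers (over 8 N) (contact force between the fingers and capsule1 above 8 N or contact force between the fingers and capsule2 above 8 N or contact force between the fingers and capsule3 above 8 N).
It fails at once if a capsule falls past the caddy towards the floor (height (world z) of any of capsule1_mid, capsule2_mid, capsule3_mid below -0.19 m).
It fails at once if the cup, the sugar jar or the tea tin is shifted more than 15 mm or tipped ((distance of cup from where it was at the start of the episode above 0.015 m or angle between cup's own z axis and vertical above 0.2 rad) or (distance of jar from where it was at the start of the episode above 0.015 m or angle between jar's own z axis and vertical above 0.2 rad) or (distance of tin from where it was at the start of the episode above 0.015 m or angle between tin's own z axis and vertical above 0.2 rad)).
It also fails if it takes over 54 s, if anything falls off the work surface, if the arm or the gripper's body presses on something with over 40 N, if the wrist force passes 120 N, or if a joint passes its speed limit or range.

## Robot

A 6-joint arm with a two-finger parallel gripper is mounted at the origin on the work surface. World frame = base frame: x ahead of the robot, y to its left, z up, the work surface at z = 0. Lengths are in m, angles in rad, forces in N, time in s.
With the tool pointing down it reaches from about 0.25 to 0.775 m from the base axis. Payload 8.9 kg.
Tool frame: the origin (TCP) lies at the very end of the fingers, on their centre line; the grasp point (between the pads) lies 19 mm behind it; z points along the fingers, y is the line along which they close (so a half turn about z gives the same grasp; the last joint's range is limited). The gripper opens to 85 mm and grips with 20 to 120 N. Pads are 22 mm wide; open, the fingers measure 114 mm over their backs; the gripper's body (76 mm by 85 mm) begins 54 mm behind the grasp point. The pads swing forward as they close: fully open they stand 13 mm farther back than shut.
Start: joints at [1.06, 0.291, -0.153, 1.127, 0, 1.431], TCP at [0.191, 0.489, 0.231] pointing down, gripper open.
Joint ranges: [-2.52, 2.52], [-0.91, 1.74], [-1.3, 1.37], [-1.96, 2.02], [-1.52, 1.47], [-3.14, 3.14]. Speed limits (rad/s): [2.22, 2.22, 2.79, 3.14, 3.14, 3.14].

## Interface

Orientations are given as a unit quaternion [x, y, z, w].
In Python, from bench import move_ptp, move_l, goto_joints, open_jaws, grasp, dwell, ik, state, grab_frame, camera_model, IKError, close_job gives the robot as it stands. Calls block until the motion is done:
- move_ptp(position, orientation): joint-space move of the TCP to a pose.
- move_l(position, frame=None, max_speed=0.15, force_limit=None): straight line of the TCP; frame=None keeps the orientation; max_speed is the mean speed in m/s. With force_limit (N) it stops when the force on the tool has changed by that much, and returns True; else False.
- goto_joints(angles): joint-space move.
- open_jaws() and grasp(strength=None): open the fingers fully, or close them until they stop; strength is the grip in N (None keeps the last).
- dwell(seconds).
- ik(position, orientation): joint angles nearest the present ones, or None.
- state(): the state.
- grab_frame(name): name is "scene" or "top"; returns (picture, depth): 400x640x3 uint8, red, green, blue; 400x640 float32, m along the optical axis (not along the pixel's ray), 0 where there is no reading.
- camera_model(name): a dict with "K" (3x3 intrinsics, pixels), "k1" (the pictures are not rectified: a ray, as slopes to the right and down, at radius r is drawn at 1 + k1 r^2 times it, then the intrinsics apply), "extrinsics" (4x4, takes a point from camera to world coordinates). Camera axes: x right, y up, looking along -z (the intrinsics and any distortion apply to the point x, -y, -z); pixel columns grow to the right and rows downward; lengths in m; the calibration is good to about 2 mm. A picture is of the moment at which its call begins. camera_model takes no time and is no camera call.
A pose or a line that the arm cannot do raises IKError and nothing moves.
- close_job(): hands the job in; it is judged then, once.
The state is a dict: "time": time; "joint_pos": joint angles; "qvel": joint speeds; "effort": joint torques, N m; "tool_pos": TCP position; "tool_rot": TCP orientation; "force": force on the tool from outside, world axes, zero at the start; "torque": the same for the moment, N m; "width": opening from 0.0 (shut) to 1.0 (fully open); "grip_force": force on a finger pad.
Only numpy, scipy, OpenCV 4.12 (cv2) and the standard library are available. Lean on these libraries where they do the work, as an engineer would, in place of code of your own. Each camera call takes 0.05 s, during which the arm holds its last target. There are 200 camera calls.

## Working session

There is one attempt and no reset: what is moved stays moved. The work goes in short steps, each a Python script; the robot and the scene stay as the last script left them, time stands still between calls to the robot, and variables do not carry over. Pictures are saved under pics/ and viewed, at most 10 in all, crops included, and the job is handed in when it is done.

```bash
mkdir -p pics; ls; python3 - <<'E'
from bench import *
import cv2, numpy as np
for n in ("scene","top"):
    p,d=grab_frame(n); cv2.imwrite(f"pics/{n}0.png",p[:,:,::-1]); np.save(f"pics/{n}0.npy",d); np.save(f"pics/{n}0rgb.npy",p)
    m=camera_model(n); print(n,m)
    print(d.min(),d.max())
print(state())
E
```

```text
pics
scene {'K': array([[438.45501215,   0.        , 319.36312717],
       [  0.        , 438.45501215, 200.2128437 ],
       [  0.        ,   0.        ,   1.        ]]), 'k1': 0.004123017793818113, 'extrinsics': array([[-0.6570289 , -0.66709832,  0.35113081,  0.88573986],
       [ 0.75382674, -0.57666151,  0.31497101,  0.34902776],
       [-0.00763301,  0.47163686,  0.88175984,  0.73297274],
       [ 0.        ,  0.        ,  0.        ,  1.        ]])}
0.0 2.1500115
top {'K': array([[410.06223632,   0.        , 320.91548952],
       [  0.        , 410.06223632, 199.75079138],
       [  0.        ,   0.        ,   1.        ]]), 'k1': -0.09910586961226044, 'extrinsics': array([[-0.020628  ,  0.98289021, -0.18303367,  0.3597468 ],
       [-0.99959685, -0.02384794, -0.01540823,  0.0539882 ],
       [-0.01950957,  0.18264204,  0.98298589,  0.98390045],
       [ 0.        ,  0.        ,  0.        ,  1.        ]])}
0.0 1.9590678
{'time': 0.1, 'joint_pos': array([ 1.05970862e+00,  2.91230328e-01, -1.54039999e-01,  1.12669144e+00,
        9.38133277e-06,  1.43150478e+00]), 'qvel': array([ 0.00070158, -0.00332544,  0.00173637,  0.0003128 ,  0.0003193 ,
       -0.000415  ]), 'effort': array([ 1.90845218e-03, -5.37975991e+01,  3.31918538e+01,  9.30467475e-03,
       -1.86583989e-04, -1.24012843e-05]), 'tool_pos': array([0.19052672, 0.48879593, 0.23079046]), 'tool_rot': array([ 1.84829184e-01,  9.82770488e-01, -5.50679887e-04, -1.90616738e-04]), 'force': array([-0.10689619,  0.65955263, -0.69344525]), 'torque': array([-0.02431628,  0.0099521 , -0.00671473]), 'grip_force': 0.0, 'width': 0.9994846041593166}
```

View pics/scene0.png

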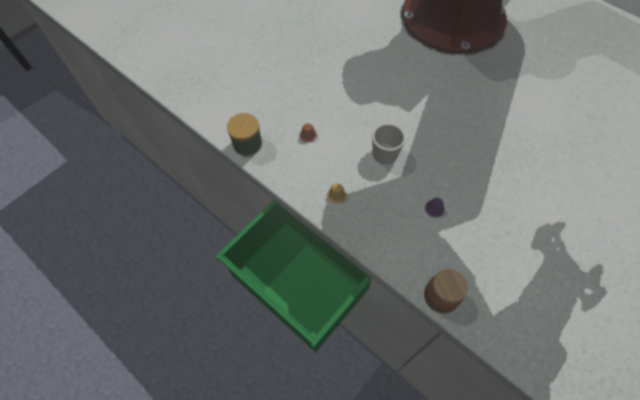

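View pics/top0.png

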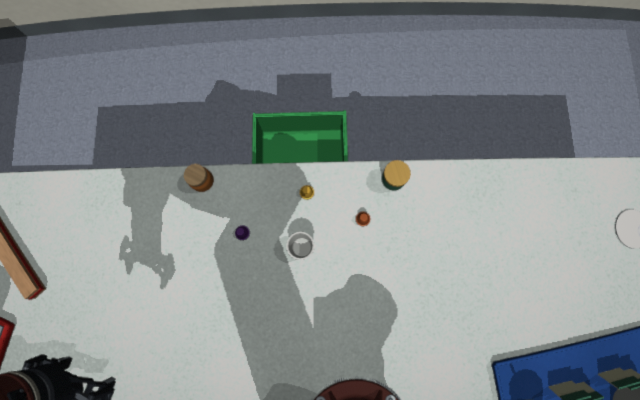

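The scene shows copper (308,132), gold (337,191) and violet (435,206). In the top view they are at (363,218), (307,191) and (242,232). The cup is at (300,245), the jar at (199,178), the tin at (396,174), and the caddy spans columns 252–348 under the edge near row 163.

```bash
cat > h.py <<'E'
import cv2, numpy as np
from bench import *
def ray(n,uv):
    m=camera_model(n);K=m["K"];k=m["k1"];E=m["extrinsics"]
    d=np.array([(uv[0]-K[0,2])/K[0,0],(uv[1]-K[1,2])/K[1,1]]); s=d.copy()
    for _ in range(20): s=d/(1+k*(s@s))
    v=E[:3,:3]@np.array([s[0],-s[1],-1]); return E[:3,3],v
def onz(n,uv,z):
    o,v=ray(n,uv); return o+v*(z-o[2])/v[2]
def tri(a,b):
    (o1,v1),(o2,v2)=ray("scene",a),ray("top",b)
    s,*_=np.linalg.lstsq(np.c_[v1,-v2],o2-o1,rcond=None)
    p,q=o1+s[0]*v1,o2+s[1]*v2
    return (p+q)/2,np.linalg.norm(p-q)
def hsv(p): return cv2.cvtColor(p,cv2.COLOR_RGB2HSV_FULL)
# seeds: dominant hue (0..255 full), min sat
HUE={"copper":(0,18,90),"gold":(20,40,90),"violet":(170,215,60)}
def blobs(p,c,s=None,minA=20):
    lo,hi,ms=HUE[c]; H=hsv(p)
    m=((H[...,0]>=lo)&(H[...,0]<=hi)&(H[...,1]>=ms)).astype(np.uint8)
    n,l,st,ce=cv2.connectedComponentsWithStats(m)
    return [(st[i].tolist(),ce[i].round(1)) for i in range(1,n) if st[i,4]>=minA],l
E
python3 - <<'E'
from h import *
P={n:np.load(f"pics/{n}0rgb.npy") for n in("scene","top")}; D={n:np.load(f"pics/{n}0.npy") for n in("scene","top")}
for n in P:
    H=hsv(P[n])
    for c,uv in {"scene":dict(copper=(308,132),gold=(337,191),violet=(435,206)),"top":dict(copper=(363,218),gold=(307,191),violet=(242,232))}[n].items():
        print(n,c,H[uv[1],uv[0]],[b for b in blobs(P[n],c)[0] if abs(b[1]-uv).max()<30])
        for b in blobs(P[n],c)[0]:
            if abs(b[1]-uv).max()<30: print("   at z=.012",onz(n,b[1],.012).round(4))
    # cap depth cloud: capsules/vessels over the worktop
    m=camera_model(n);K=m["K"];k=m["k1"]
    v,u=np.mgrid[:400,:640]; pts=cv2.undistortPoints(np.c_[u.ravel(),v.ravel()].astype(float)[:,None],K,np.array([k,0,0,0.]))[:,0]
    d=D[n].ravel(); X=np.c_[pts[:,0]*d,-pts[:,1]*d,-d]@m["extrinsics"][:3,:3].T+m["extrinsics"][:3,3]; X[d==0]=np.nan
    np.save(f"pics/{n}_xyz.npy",X.reshape(400,640,3))
    Z=X[:,2].reshape(400,640); mask=((Z>.006)&(Z<.08)).astype(np.uint8)
    nn,l,st,ce=cv2.connectedComponentsWithStats(mask)
    for i in range(1,nn):
        if st[i,4]>25:
            q=X.reshape(400,640,3)[l==i]
            top=q[q[:,2]>np.percentile(q[:,2],95)-.006]
            if .2<np.median(q[:,0])<.8 and abs(np.median(q[:,1]))<.4: print("  obj",ce[i].round(0),"zmax %.3f"%np.percentile(q[:,2],97),"ext",q.min(0).round(3)[:2],q.max(0).round(3)[:2],"topmid",((top.min(0)+top.max(0))/2).round(3))
    # caddy green
    g=((H[...,0]>90)&(H[...,0]<120)&(H[...,1]>120)).astype(np.uint8)
    nn,l,st,ce=cv2.connectedComponentsWithStats(g); i=1+st[1:,4].argmax(); q=X.reshape(400,640,3)[l==i]
    q=q[np.isfinite(q[:,0])]; r=q[abs(q[:,2]+.047)<.008]; print("  caddy px",st[i],"rim pts",len(r),r.min(0).round(3),r.max(0).round(3))
    # work surface edge
    Y=X.reshape(-1,3); w=Y[(abs(Y[:,2])<.005)]
    for y in(-.3,-.1,.1,.3):
        a=w[abs(w[:,1]-y)<.01]; print("  edge x at y",y, np.percentile(a[:,0],99.9).round(4) if len(a) else None)
E
```

```text
scene copper [12 77 80] [([304, 124, 8, 8, 49], array([307.5, 127.7]))]
   at z=.012 [ 0.4877 -0.0374  0.012 ]
scene gold [ 27 116 108] [([328, 184, 17, 18, 218], array([336.2, 193.3]))]
   at z=.012 [0.5668 0.1058 0.012 ]
scene violet [192  59  61] [([433, 199, 9, 8, 54], array([437. , 202.6]))]
   at z=.012 [0.4597 0.2598 0.012 ]
  obj [244. 133.] zmax 0.064 ext [ 0.561 -0.14 ] [ 0.624 -0.078] topmid [ 0.592 -0.109  0.061]
  obj [308. 131.] zmax 0.030 ext [ 0.485 -0.041] [ 0.509 -0.016] topmid [ 0.496 -0.03   0.027]
  obj [387. 142.] zmax 0.060 ext [0.397 0.086] [0.461 0.149] topmid [0.429 0.118 0.058]
  obj [337. 192.] zmax 0.030 ext [0.552 0.092] [0.578 0.118] topmid [0.564 0.105 0.027]
  obj [435. 206.] zmax 0.030 ext [0.458 0.248] [0.483 0.276] topmid [0.469 0.262 0.027]
  obj [445. 291.] zmax 0.068 ext [0.573 0.334] [0.629 0.393] topmid [0.599 0.364 0.066]
  caddy px [ 216  213  147  134 6956] rim pts 1463 [ 0.659 -0.002 -0.055] [ 0.796  0.25  -0.043]
  edge x at y -0.3 0.6401
  edge x at y -0.1 0.6402
  edge x at y 0.1 0.6405
  edge x at y 0.3 0.6403
top copper [ 14 176 149] 
[... 351 characters left out ...]
1 -0.14 ] [ 0.622 -0.078] topmid [ 0.592 -0.109  0.063]
  obj [198. 177.] zmax 0.070 ext [0.57  0.334] [0.624 0.389] topmid [0.599 0.364 0.068]
  obj [306. 191.] zmax 0.032 ext [0.547 0.088] [0.579 0.12 ] topmid [0.563 0.105 0.029]
  obj [362. 218.] zmax 0.032 ext [ 0.48  -0.045] [ 0.509 -0.014] topmid [ 0.494 -0.029  0.029]
  obj [242. 232.] zmax 0.031 ext [0.452 0.246] [0.482 0.278] topmid [0.466 0.26  0.029]
  obj [299. 245.] zmax 0.063 ext [0.398 0.088] [0.459 0.15 ] topmid [0.428 0.119 0.061]
  caddy px [ 252  111   96   52 4643] rim pts 757 [ 0.655 -0.001 -0.055] [ 0.794  0.25  -0.042]
  edge x at y -0.3 0.6382
  edge x at y -0.1 0.6398
  edge x at y 0.1 0.6399
  edge x at y 0.3 0.6398
```

Both views agree to within about 3 mm: heights are 29, 62 and 68 mm, the edge is at x≈0.640, and the caddy spans y≈0.002–0.246. I'll push gold first, straight ahead with shut fingers.

```bash
cat >> h.py <<'E'
def quat(a):
    from scipy.spatial.transform import Rotation as R
    c,s=np.cos(a),np.sin(a)
    return R.from_matrix(np.array([[c,s,0],[s,-c,0],[0,0,-1]])).as_quat()
def push(p,target_y,edge=.640,zt=.0045,back=.05,speed=.06,end=.668):
    p=np.array(p,float); d=np.array([edge,target_y])-p; d/=np.linalg.norm(d); a=np.arctan2(d[1],d[0])
    s=p-back*d; e=p+d*(end-p[0])/d[0]
    best=None
    for b in (a,a+np.pi):
        j=ik([*s,.12],quat(b))
        if j is not None:
            c=np.abs(np.array(j)-state()["joint_pos"]).max()
            if best is None or c<best[0]: best=(c,b)
    q=quat(best[1]); print("start",s.round(3),"end",e.round(3),"ang",np.degrees(best[1]).round(1))
    move_ptp([*s,.12],q)
    t=move_l([*s,zt],max_speed=.1,force_limit=8); print("down",t,state()["tool_pos"].round(4))
    if t: return
    t=move_l([*e,zt],max_speed=speed,force_limit=8); st=state(); print("push",t,st["tool_pos"].round(4),st["force"].round(2))
    move_l([*e,.13],max_speed=.2); print("t",state()["time"])
def look(k):
    for n in("scene","top"):
        p,_=grab_frame(n); cv2.imwrite(f"pics/{n}{k}.png",p[:,:,::-1])
        for c in HUE:
            for st,ce in blobs(p,c)[0]:
                q=onz(n,ce,.012)
                if st[4]<400 and .4<q[0]<.85 and -.06<q[1]<.33: print(n,c,st,q[:2].round(3))
E
python3 - <<'E'
from h import *
for p,t in (((.4945,-.029),.065),((.4675,.261),.185)):   # reach check only
    d=np.array([.64,t])-p; a=np.arctan2(d[1],d[0])
    for b in(a,a+np.pi): print([None if ik([*q],quat(b)) is None else 1 for q in ([*(p-.05*d/np.hypot(*d)),.0045],[.668,t,.0045])])
grasp(20); print(state()["time"],state()["width"])
push((.5635,.105),.105)
look(1)
E
```

```text
[1, 1]
[1, 1]
[1, 1]
[1, 1]
0.8667 -0.0022667141368546916
start [0.514 0.105] end [0.668 0.105] ang 180.0
down False [0.514  0.1051 0.005 ]
push False [0.6679 0.105  0.0045] [ 0.1   0.36 -0.06]
t 7.5417
scene gold [302, 243, 15, 15, 148] [0.686 0.142]
scene violet [433, 199, 8, 7, 37] [0.459 0.26 ]
```

View pics/scene1.png

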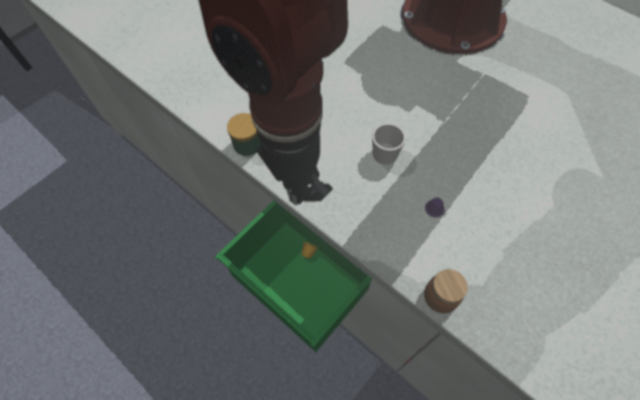

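The gold capsule lies inside the caddy at (309,250), and violet (435,206), the cup and the jar haven't moved. Next are copper and violet.

```bash
python3 - <<'E'
from h import *
push((.4945,-.029),.065)
look(2)
push((.4675,.261),.185)
move_ptp([.30,.45,.25],state()["tool_rot"])
look(3); print(state()["time"])
E
```

```text
start [ 0.453 -0.056] end [0.668 0.083] ang 212.9
down False [ 0.453  -0.0562  0.0049]
push False [0.6679 0.0831 0.0045] [-0.64 -0.53  0.36]
t 15.2
scene copper [247, 255, 15, 15, 146] [0.764 0.086]
scene gold [303, 243, 14, 15, 146] [0.686 0.142]
scene gold [246, 257, 15, 14, 31] [0.771 0.088]
scene violet [433, 199, 9, 7, 35] [0.459 0.259]
start [0.422 0.281] end [0.668 0.173] ang 156.2
down False [0.4222 0.2814 0.005 ]
push False [0.6679 0.1727 0.0045] [-0.47 -0.42 -0.19]
t 23.2917
scene copper [247, 255, 15, 15, 147] [0.764 0.086]
scene gold [303, 243, 14, 15, 145] [0.686 0.142]
scene gold [246, 255, 17, 16, 39] [0.766 0.089]
scene violet [320, 288, 14, 16, 155] [0.727 0.221]
top copper [331, 141, 8, 9, 58] [0.678 0.032]
top violet [273, 157, 10, 6, 46] [0.643 0.172]
25.125
```

View pics/scene3.png

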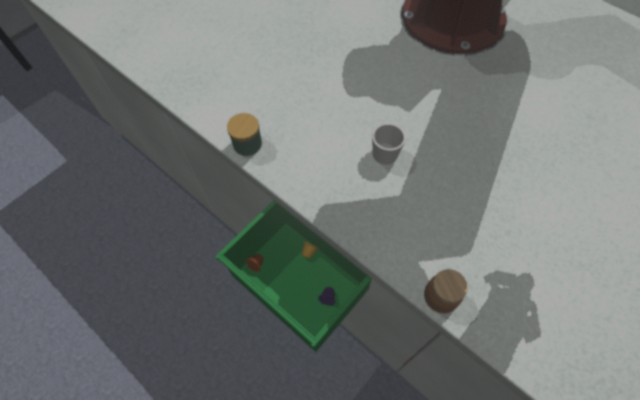

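View pics/top3.png

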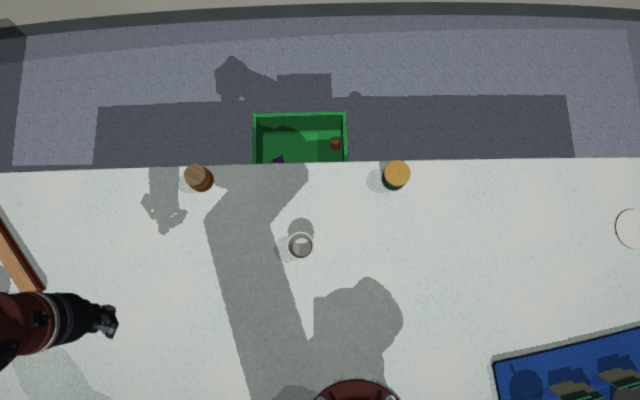

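All three capsules lie on the caddy floor: in the scene view copper is at (255,263), gold (309,250) and violet (327,296). The cup, jar and tin are at their original pixels, and the arm is clear.

```bash
python3 -c "
from bench import *
dwell(0.5); print(close_job())"
```

```text
the job is handed in; nothing more can be done
None
```

All three capsules were swept off the edge and lie in the green caddy, the cup, jar and tin look unmoved in the final pictures, and the job was handed in at about 26 s of the 54 s allowed; no verdict came back.

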